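Load the grinding wheel in the truing stand

ROBOT

A 6-joint arm with a two-finger parallel gripper is mounted at the origin on the work surface. World frame = base frame: x ahead of the robot, y to its left, z up, the work surface at z = 0. Lengths are in mm, angles in rad, forces in N, time in s.
With the tool pointing down it reaches from about 325 to 775 mm from the base axis. Payload 5.5 kg.
Tool frame: the origin (TCP) lies midway between the tips of the shut fingers; the grasp point (between the pads) lies 19 mm behind it (ctrl.hold_point_z is the distance from the TCP to the grasp point, in mm); z points along the fingers, y is the line along which they close (so a half turn about z gives the same grasp; the last joint's range is limited). The gripper opens to 88 mm and grips with 3 to 60 N. Pads are 20 mm wide; open, the fingers measure 115 mm over their backs; the gripper's body (75 mm by 178 mm) begins 61 mm behind the grasp point.
Start: joints at [-1.391, 0.091, 1.231, -0, 1.82, -0.057], TCP at [140.754, -583.271, 222.631] pointing down, gripper open.
Joint ranges: [-2.87, 2.87], [-0.86, 2.18], [0.17, 2.46], [-1.51, 4.65], [0.06, 2.69], [-2.65, 2.65]. Speed limits (rad/s): [2.57, 2.57, 3.01, 3.14, 3.14, 3.14].

INTERFACE

Orientations are given as a unit quaternion [w, x, y, z].
In Python, from station import ctrl gives the robot as it stands.
- The arm moves only by the tool servo_tool, never from a script. Its argument "steps" is a list that holds one entry, the list of rows, each a list of 7 numbers: the shift along the tool's x, y, z scaled (see below), then the turn, a rotation vector about the tool's x, y, z scaled (see below), then the opening, from -1 (shut) to 1 (fully open). In form: [[[tx, ty, tz, wx, wy, wz, jaw], ...]]. A call has exactly 10 rows; each row shifts and turns the commanded pose from where the row before left it, along the tool's axes as they then stand; what a row does not reach is not made up. The controller multiplies each number of a shift by 0.1 m and each number of a turn by 180 degrees. A row lasts 1/12 s, in which the tool goes at most 41.7 mm and 7.16 degrees, less where a joint would pass 70% of its speed; a pose out of reach is approached as far as the arm can. A call with a number of a shift or a turn outside -1 to 1 is refused whole. A call with a gripper value outside its range is refused whole. The fingers move at their own pace and stop on an object; "grip_force" is the grip in N (left out, the last holds). Time passes only in rows, so rows that do not move let the fingers close, or fill a call up. It gives the time, the measured TCP pose, the force, the opening and the grip force at its end, in the units of the state.
- ctrl.sense(): the state, without advancing time (a new reading comes with each control period).
- ctrl.grab_frame(name): name is "side" or "top" or "wrist"; returns the picture (400x640x3 uint8, red, green, blue); there is no depth.
- ctrl.get_calibration(name): a dict with "fov_y" (degrees; the focal length in pixels is half the picture's height over the tangent of half this angle, whatever the lens; pixels are square), "cx", "cy" (the principal point, pixels), "rvec" (rotation vector, rad) and "tvec" (3), from world to camera coordinates, as OpenCV has them. Camera axes: x right, y down, z forward; pixel columns grow to the right and rows downward; lengths in mm; the calibration is good to about 2 mm. The wrist camera is an equidistant fisheye: a pixel r from the principal point sees the ray r / f radians off the axis. A picture is of the moment at which its call begins: read the wrist's pose just before it. get_calibration takes no time and is no camera call; for the wrist camera it gives the pose at the moment of the call.
- ctrl.sign_off(): hands the job in; it is judged then, once.
The state is a dict: "time_s": time; "q": joint angles; "dq": joint speeds; "tau": joint torques, N m; "ee_pos": TCP position; "tool_rot": TCP orientation; "wrist_force": force on the tool from outside, world axes, zero at the start; "torque": the same for the moment, N m; "opening": finger opening in mm; "finger_force": force on a finger pad.
Only numpy, scipy, OpenCV 4.12 (cv2) and the standard library are available. Lean on these libraries where they do the work, as an engineer would, in place of code of your own. Each camera call takes 0.05 s, during which the arm holds its last target. There are 200 camera calls.

TASK

Lift the brick-red grinding wheel up and off its hook on the blue rack and hang it on the arbor of the green truing stand, then let go and push the red-handled tailstock fully home against its stop so that the wheel is captive. Run the tailstock back first if it is in the way. The wheel is brittle: never drop it or set it down on the bench, and leave the other hung parts and the loose things on the bench where they are.

Things in the scene. Friction and masses are not known exactly. Their poses are not given: they have to be found in the camera images.
- wheel: Brick-red grinding wheel, a thick ring: 130 mm outside diameter, 40 mm bore, 20 mm thick, about 0.55 kg. Origin at its centre; own x is its axis. It hangs upright by its bore on one of the rack's three hooks, its centre 15 mm below the hook bar's centre line. The top of its rim is free to grip across the 20 mm thickness from above.
- rack: Blue steel frame, fixed; origin on the bench under its middle. Rail along own y, 440 mm long, 16 thick, top z = 0.21. Hooks at own y = -0.14, 0, 0.14: 10 mm bars, centre z = 0.20, running to own -x, upturned at x = -0.085, tip top z = 0.216, end x = -0.094. Things hang at own x = -0.045: to pass the tip the wheel rises 12 to 28 mm, then goes 65 mm or more along own -x.
- stand: Green truing stand, fixed; base 290 (own x) by 110 mm, 33 mm high, origin on the bench under its centre. Headstock at own x = 0.085 to 0.13, top z = 0.148. A level 20 mm arbor runs along own x at y = 0, z = 0.125, from the headstock flange (x = 0.085) to its free end (x = 0.010). A wheel hung anywhere on it rests with its centre 10 mm below the arbor's centre line.
- arbor_root (a point): Point on the arbor's centre line where it leaves the headstock flange.
- arbor_tip (a point): Centre of the arbor's free end, 75 mm from the root.
- tail (a joint): Travel of the tailstock, m: 0 = fully home against its stop, its nose (44 mm diameter) over the arbor's end, 65 mm from the headstock flange; grows as it runs back along the stand's own -x, to 0.10 (90 mm between nose and arbor end). About 4 N of friction; stays where left. Starts part-way.
- tail_handle (a point): Middle of the top edge of the tailstock's red upright push plate: 12 mm thick along the stand's own x, 50 mm wide along y, z = 0.147 to 0.182. It stands on a block 40 mm long, 46 mm wide, top z = 0.147; the nose face is 35 mm from here toward the arbor. Push the plate on either face.
- buff: Black rubber wheel, 112 mm diameter, 24 mm thick, 40 mm bore, hung on another hook; leave it. Origin at its centre.
- guard: Yellow half-round grinder guard with a steel collar, about 130 mm wide, hung on another hook; leave it. Origin at the collar's centre.
- spray: Spray can, 60 mm diameter, 165 mm tall, standing between robot and equipment; leave it. Origin under it.
- tin: Plain metal tin, 72 mm diameter, 85 mm tall, standing under the rack's hooks; leave it. Origin under it.
- carton: Cardboard carton 75 x 110 x 55 mm in front of the rack; leave it. Origin under it.
- driver: Orange screwdriver, 200 mm, lying behind the equipment; leave it.
- clamp: Bar clamp, 200 mm, lying on the bench near the robot; leave it.
Things that resemble listed ones, but are neither listed nor needed, are in the scene too. Leave any white look-alike of the wheel alone.

How it is judged (in metres and radians):
On the way, in this order (a step that is already met when the one before it is completed fails the run):
1. the wheel is up and off its hook, clear of the rack (distance of wheel from where it was at the start of the episode above 0.06 m and contact force between wheel and rack below 0.1 N), for 0.1 s.
2. the wheel hangs on the arbor, let go (x of wheel in the frame of arbor_root between -0.072 and -0.008 m and y of wheel in the frame of arbor_root between -0.015 and 0.015 m and z of wheel in the frame of arbor_root between -0.018 and -0.004 m and angle between the x axis of wheel and the x axis of stand, either way round below 0.35 rad and contact force between the fingers and wheel below 0.1 N), for 0.2 s.
3. the tailstock is pushed home (value of joint tail below 0.004 m), for 0.2 s.
At the end, for the whole second after the job is handed in: The wheel hangs at rest on the arbor between headstock and tailstock (centre 8 to 60 mm from the flange, within 15 mm sideways, 4 to 18 mm below the arbor's centre line, square to it within 20 degrees), released, and the tailstock is within 4 mm of its home stop (x of wheel in the frame of arbor_root between -0.06 and -0.008 m and y of wheel in the frame of arbor_root between -0.015 and 0.015 m and z of wheel in the frame of arbor_root between -0.018 and -0.004 m and angle between the x axis of wheel and the x axis of stand, either way round below 0.35 rad and contact force between the fingers and wheel below 0.1 N and value of joint tail below 0.004 m and linear speed of wheel below 0.03 m/s); the robot touches nothing.
It fails at once if the wheel is dropped or set down on the bench (height (world z) of wheel below 0.09 m).
It fails at once if another hung part is disturbed (moved over 30 mm) (distance of any of buff, guard from where it was at the start of the episode above 0.03 m).
It fails at once if a loose bystander on the bench is disturbed (moved over 30 mm) (distance of any of spray, tin, carton, driver, clamp from where it was at the start of the episode above 0.03 m).
It also fails if it takes over 72 s, if anything falls off the work surface, if the arm or the gripper's body presses on something with over 40 N, if the wrist force passes 120 N, or if a joint passes its speed limit or range.

## Working session

There is one attempt and no reset: what is moved stays moved. The work goes in short steps, Python scripts to look and compute and a tool call to move; the robot and the scene stay as the last step left them, time stands still between calls to the robot, and variables do not carry over. Pictures are saved under pics/ and viewed, at most 10 in all, crops included, and the job is handed in when it is done.

Besides the shell and the picture viewer there is one more tool, called by a JSON object that holds its "api" and its "payload". servo_tool: Moves the arm, as the interface text tells. Shifts and turns lie within -1 to 1; 1 stands for 0.1 m of shift or 180 degrees of turn. Its arguments: {"type":"object","properties":{"steps":{"type":"array"},"grip_force":{"type":"number"}},"required":["steps"]}

```bash
mkdir -p pics; ls
python3 - <<'E'
from station import ctrl
import cv2
for n in("top","side"):
    im=ctrl.grab_frame(n); cv2.imwrite(f"pics/{n}0.png",im[:,:,::-1]); print(n,ctrl.get_calibration(n))
print(ctrl.sense())
E
```

```text
pics
top {'fov_y': 46.266081705801994, 'cx': 322.4466803419314, 'cy': 192.58499204375673, 'rvec': array([ 2.13677071, -2.13467858,  0.18951365]), 'tvec': array([ -23.16969445,  560.80491564, 1364.06607539])}
side {'fov_y': 50.41517499614774, 'cx': 319.5207718659154, 'cy': 196.68068440560003, 'rvec': array([ 0.86679682, -2.43962317,  1.21429158]), 'tvec': array([ 412.49931093,  340.49208748, 1067.97232482])}
{'time_s': 0.1, 'q': array([-1.39070149e+00,  9.17805608e-02,  1.23173930e+00, -1.36012245e-06,
        1.81979630e+00, -5.67318341e-02]), 'dq': array([ 0.00185985, -0.00185841, -0.00313014, -0.00247832, -0.0016146 ,
        0.00081059]), 'tau': array([ 1.51360058e-03, -4.47857881e+01, -4.07569778e+01,  6.98904321e-02,
        2.83609482e-02, -9.90275066e-05]), 'ee_pos': array([ 140.70429418, -583.00261493,  221.63652388]), 'tool_rot': array([-8.60075166e-04,  9.92996980e-01,  1.18136591e-01, -5.37785952e-05]), 'wrist_force': array([ 0.46153048,  0.0007997 , -0.05076805]), 'torque': array([ 0.01188218, -0.00666206,  0.00186149]), 'finger_force': 0.0, 'opening': 87.92671423301753}
```

View pics/top0.png

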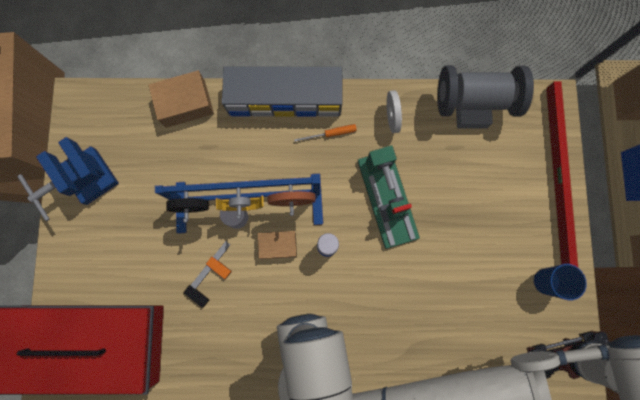

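View pics/side0.png

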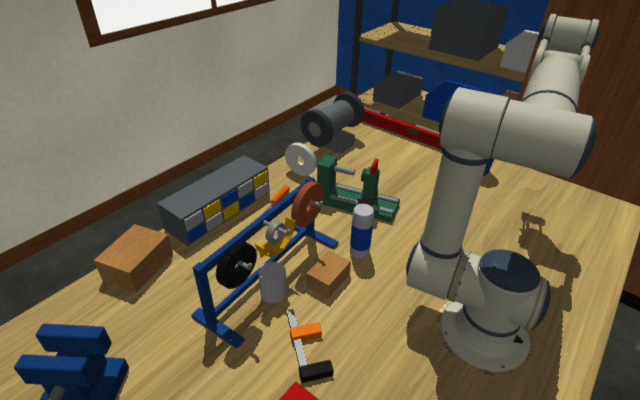

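Top view: the wheel is at about (291,198) and the stand runs from (380,155) to (405,240), with the red plate at about (401,209). I'll zoom in for accurate pixels.

```bash
cat > h.py <<'E'
import numpy as np,cv2
from station import ctrl
def cam(n):
    c=ctrl.get_calibration(n);f=200/np.tan(np.radians(c['fov_y']/2));R=cv2.Rodrigues(np.array(c['rvec']))[0]
    return f,c['cx'],c['cy'],R,np.array(c['tvec'])
def back(n,u,v,z):
    f,cx,cy,R,t=cam(n);d=R.T@np.array([(u-cx)/f,(v-cy)/f,1]);o=-R.T@t
    return o+d*(z-o[2])/d[2]
def proj(n,P):
    f,cx,cy,R,t=cam(n);p=(R@np.atleast_2d(P).T).T+t
    return np.c_[cx+f*p[:,0]/p[:,2],cy+f*p[:,1]/p[:,2]]
E
python3 - <<'E'
import cv2
a=cv2.imread('pics/top0.png')[140:260,240:430]
cv2.imwrite('pics/c1.png',cv2.resize(a,None,fx=4.2,fy=4.2,interpolation=cv2.INTER_CUBIC))
E
```

```text
(no output)
```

View pics/c1.png

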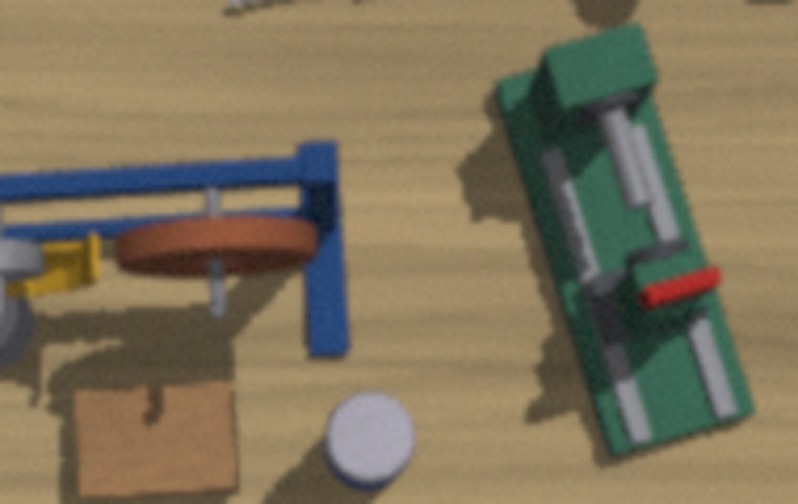

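```bash
cat > fit.py <<'E'
from h import *
from scipy.optimize import least_squares
def W(p,P):
    c,s=np.cos(p[2]),np.sin(p[2]);P=np.array(P,float)
    return np.c_[p[0]+c*P[:,0]-s*P[:,1],p[1]+s*P[:,0]+c*P[:,1],P[:,2]]
def uv(l): return np.array(l)/4.2+[240,140]
if __name__=='__main__':
    f,cx,cy,R,t=cam('top');print('cam',-R.T@t)
    S=[(599,67),(613,447),(752,410),(500,83),(637,202)];SP=[(107.5,0,148),(-145,55,33),(-145,-55,33),(145,55,33),(10,0,130)]
    fs=lambda p:(proj('top',W(p,SP))-uv(S)).ravel()
    s=least_squares(fs,[600,-150,.3],x_scale=[100,100,1]);print('stand',s.x,s.fun.round(1))
    H=[(218,312),(212,192),(300,152)];HP=[(-94,-140,210),(-8,-140,205),(8,-190,210)]
    fr=lambda p:(proj('top',W(p,HP))-uv(H)).ravel()
    r=least_squares(fr,[600,100,0],x_scale=[100,100,1]);print('rack',r.x,r.fun.round(1))
    pl=back('top',*uv((683,285)),182);print('plate',pl)
    d=pl[:2]-s.x[:2];c,n=np.cos(s.x[2]),np.sin(s.x[2]);print('plate own',c*d[0]+n*d[1],-n*d[0]+c*d[1])
    print('wheel',W(r.x,[(-45,-140,185)]))
    for n in('top','side'):
        im=cv2.cvtColor(ctrl.grab_frame(n),cv2.COLOR_RGB2BGR);x0,y0,x1,y1=(240,140,430,260) if n=='top' else(190,130,420,290)
        k=4.2 if n=='top' else 3.4
        im=cv2.resize(im[y0:y1,x0:x1],None,fx=k,fy=k)
        def poly(P,col,cl=False):
            q=((proj(n,P)-[x0,y0])*k).astype(int);cv2.polylines(im,[q.reshape(-1,1,2)],cl,col,1,cv2.LINE_AA)
        sx=s.x
        poly(W(sx,[(-145,55,33),(145,55,33),(145,-55,33),(-145,-55,33)]),(255,255,255),True)
        poly(W(sx,[(85,0,125),(10,0,125)]),(0,255,255));poly(W(sx,[(85,-30,148),(85,30,148),(130,30,148),(130,-30,148)]),(255,255,0),True)
        po=c*d[0]+n_*d[1] if 0 else (np.cos(sx[2])*d[0]+np.sin(sx[2])*d[1])
        poly(W(sx,[(po,-25,182),(po,25,182),(po,25,147),(po,-25,147)]),(255,0,255),True)
        poly(W(r.x,[(0,-220,210),(0,220,210)]),(0,255,0))
        for y in(-140,0,140): poly(W(r.x,[(-8,y,200),(-90,y,200),(-90,y,216)]),(0,255,0))
        th=np.linspace(0,6.283,40)
        for e in(-55,-35):
            poly(W(r.x,[(e,-140+65*np.cos(a),185+65*np.sin(a)) for a in th]),(255,255,255))
        cv2.imwrite(f'pics/ov_{n}.png',im)
E
python3 fit.py
```

```text
cam [ 321.8204549   -12.97055537 1439.43690576]
stand [ 5.49050476e+02 -2.23547413e+02  2.81688876e-01] [ 0.3 -1.  -0.6  1.9  1.3  0.5 -1.7 -2.1  0.6  0.5]
rack [5.61434338e+02 2.01373194e+02 3.05857417e-02] [ 0.2  1.1  1.1 -1.9 -1.4  0.8]
plate [ 496.09037574 -239.25851091  182.        ]
plate own -55.24014683302758 -0.37012019861131584
wheel [[520.73672135  60.06252941 185.        ]]
```

View pics/ov_top.png

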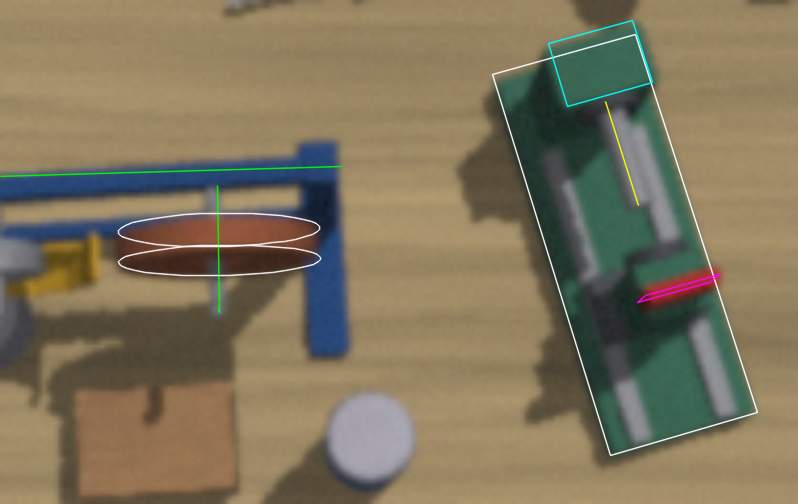

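View pics/ov_side.png

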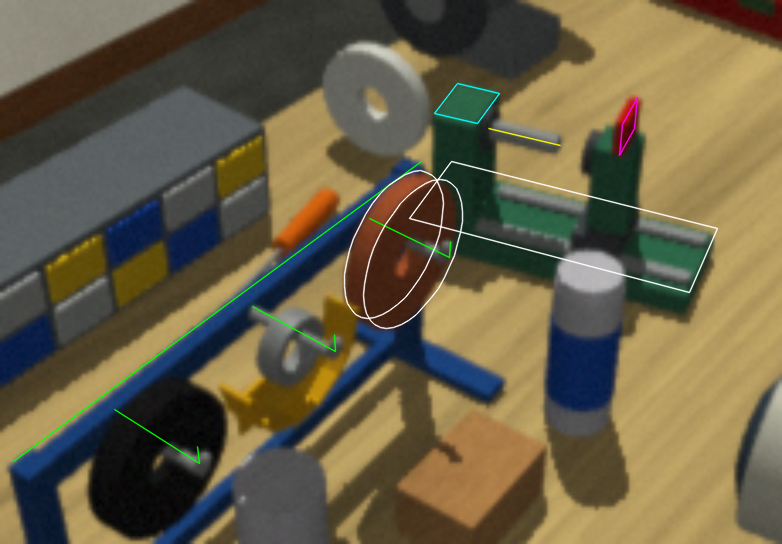

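Both overlays match to about 1–2 px. In the top crop the plate is at (683,285), the arbor tip at (637,203), and the wheel spans x 117–320. I'll refine the stand with both views and plan the first move.

```bash
cat > fit2.py <<'E'
from fit import *
S=[(599,67),(613,447),(752,410),(500,83),(637,200),(618,125)];SP=[(107.5,0,148),(-145,55,33),(-145,-55,33),(145,55,33),(10,0,135),(75,0,135)]
D=np.array([(558,142),(490,125),(690,291),(717,230)])/3.4+[190,130];DP=[(10,0,125),(85,0,125),(-145,55,33),(-145,-55,33)]
fs=lambda p:np.r_[(proj('top',W(p,SP))-uv(S)).ravel(),(proj('side',W(p,DP))-D).ravel()]
s=least_squares(fs,[550,-223,.28],x_scale=[100,100,1],loss='soft_l1');print(s.x,fs(s.x).round(1))
im=ctrl.grab_frame('top').astype(int)
m=(im[...,2]>im[...,0]+50)&(im[...,2]>im[...,1]+30)
pts=[]
for u in list(range(196,214))+list(range(258,300)):
    v=np.where(m[175:200,u])[0]
    if len(v): pts.append((u,v[0]+175))
pts=np.array(pts);k=np.polyfit(*pts.T,1)
A=[back('top',u,np.polyval(k,u),210) for u in(196,300)];print('rail back edge',A, 'yaw',-np.arctan2(A[1][0]-A[0][0],A[0][1]-A[1][1])*-1)
print('spray',back('top',*uv((370,440)),165),'cup',back('top',560,283,90))
E
python3 fit2.py
cat > go.py <<'E'
import sys;from h import *
from scipy.spatial.transform import Rotation as Ro
def go(x,y,z,psi):
    s=ctrl.sense();q=s['tool_rot'];R=Ro.from_quat([q[1],q[2],q[3],q[0]])
    T=Ro.from_euler('z',psi)*Ro.from_euler('x',np.pi)
    d=T.inv().apply(np.array([x,y,z])-s['ee_pos']);w=(R.inv()*T).as_rotvec()
    print('pos',s['ee_pos'].round(1),'q',s['q'].round(2),'t',round(s['time_s'],1),'\nshift(after turn) units',(d/100).round(3),'shift(before)',(R.inv().apply(np.array([x,y,z])-s['ee_pos'])/100).round(3),'turn units',(w/np.pi).round(4))
if __name__=='__main__': go(*map(float,sys.argv[1:5]))
E
```

```text
[ 5.49238471e+02 -2.24341631e+02  2.78025577e-01] [ 0.7 -1.1 -0.5  1.9  1.4  0.6 -1.3 -2.3  1.2  0.6 -1.1 -3.1  0.7  0.9
 -0.4  0.8 -0.1  0.4  0.3 -0.6]
rail back edge [array([552.30170767, 315.72329252, 210.        ]), array([570.61597908,  38.61922662, 210.        ])] yaw 0.0659956929117478
spray [397.23657306 -37.17440909 165.        ] cup [ 294.05253316 -697.28621962   90.        ]
```

```bash
python3 go.py 539.6 -227 250 1.849
```

```text
pos [ 140.7 -583.1  222.1] q [-1.39  0.09  1.23 -0.    1.82 -0.06] t 0.2 
shift(after turn) units [ 2.329  4.813 -0.279] shift(before) [ 4.713 -2.526 -0.276] turn units [-2.000e-04 -2.000e-04 -5.132e-01]
```

{"api": "servo_tool", "payload": {"steps": [[[0.35,-0.19,-0.04,0,0,0,-1],[0.35,-0.19,-0.04,0,0,0,-1],[0.35,-0.19,-0.04,0,0,0,-1],[0.35,-0.19,-0.04,0,0,0,-1],[0.35,-0.19,-0.04,0,0,0,-1],[0.35,-0.19,-0.04,0,0,0,-1],[0.35,-0.19,-0.04,0,0,0,-1],[0.35,-0.19,-0.04,0,0,0,-1],[0.35,-0.19,-0.04,0,0,0,-1],[0.35,-0.19,-0.04,0,0,0,-1]]]}}

```text
time_s: 1.08
ee_pos: [437.5, -314.8, 262.9]
tool_rot: [0.0, 0.993, 0.118, 0.0]
wrist_force: [0.4, -0.4, -0.5]
opening: 24.5
finger_force: 0.0
```

{"api": "servo_tool", "payload": {"steps": [[[0,0,0,0,0,-0.039,-1],[0,0,0,0,0,-0.039,-1],[0,0,0,0,0,-0.039,-1],[0,0,0,0,0,-0.039,-1],[0,0,0,0,0,-0.039,-1],[0,0,0,0,0,-0.039,-1],[0,0,0,0,0,-0.039,-1],[0,0,0,0,0,-0.039,-1],[0,0,0,0,0,-0.039,-1],[0,0,0,0,0,-0.039,-1]]]}}

```text
time_s: 1.92
ee_pos: [436.4, -316.4, 262.5]
tool_rot: [-0.0, 0.742, 0.67, -0.0]
wrist_force: [-0.9, -0.1, 0.6]
opening: 0.3
finger_force: 0.0
```

```bash
python3 go.py 539.6 -227 250 1.849
```

```text
pos [ 436.4 -316.4  262.5] q [-0.69 -0.06  1.31  0.    1.89 -0.59] t 1.9 
shift(after turn) units [0.577 1.238 0.125] shift(before) [0.996 0.935 0.125] turn units [-0.     -0.     -0.1213]
```

{"api": "servo_tool", "payload": {"steps": [[[0,0,0,0,0,-0.03,-1],[0,0,0,0,0,-0.03,-1],[0,0,0,0,0,-0.03,-1],[0,0,0,0,0,-0.03,-1],[0.144,0.31,0.03,0,0,0,-1],[0.144,0.31,0.03,0,0,0,-1],[0.144,0.31,0.03,0,0,0,-1],[0.144,0.31,0.03,0,0,0,-1],[0,0,0,0,0,0,-1],[0,0,0,0,0,0,-1]]]}}

```text
time_s: 2.75
ee_pos: [541.4, -226.8, 249.6]
tool_rot: [-0.001, 0.605, 0.796, -0.0]
wrist_force: [-1.0, -0.9, -0.6]
opening: 0.6
finger_force: 0.0
```

```bash
python3 - <<'E'
from h import *
f,cx,cy,R,t=cam('wrist')
im=cv2.cvtColor(ctrl.grab_frame('wrist'),cv2.COLOR_RGB2BGR)
def pw(P):
    p=(R@np.atleast_2d(P).T).T+t;r=np.hypot(p[:,0],p[:,1]);a=np.arctan2(r,p[:,2])
    return np.c_[cx+f*a*p[:,0]/r,cy+f*a*p[:,1]/r]
from fit import W
s=[549.2,-224.3,.279]
def poly(P,c,cl=False):cv2.polylines(im,[pw(np.array(P)).astype(int).reshape(-1,1,2)],cl,c,1,cv2.LINE_AA)
L=lambda a,b:np.linspace(a,b,20)
poly(W(s,L((85,0,125),(10,0,125))),(0,255,255))
for y in(-25,25):poly(W(s,L((-55,y,182),(-55,y,147))),(255,0,255))
poly(W(s,L((-55,-25,182),(-55,25,182))),(255,0,255))
for y in(-55,55):poly(W(s,L((-145,y,33),(145,y,33))),(255,255,255))
poly(W(s,[(85,-30,148),(85,30,148),(130,30,148),(130,-30,148)]),(255,255,0),True)
cv2.imwrite('pics/w1.png',im);print(f,cx,cy,-R.T@t)
E
python3 go.py 539.6 -227 157 1.849
```

```text
309.70691628693146 318.3767600791616 199.68538519903254 [ 521.22782947 -151.59396794  412.30633998]
pos [ 540.7 -227.8  250.2] q [-0.46  0.06  1.21 -0.    1.87 -0.73] t 2.8 
shift(after turn) units [ 0.011 -0.008  0.932] shift(before) [ 0.011 -0.007  0.932] turn units [-0.0004 -0.0001 -0.0028]
```

View pics/w1.png

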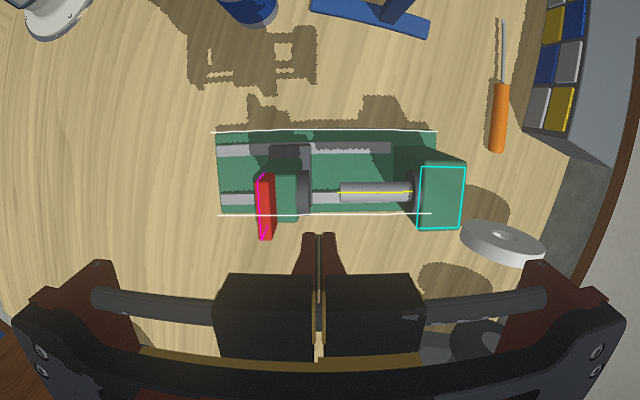

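The wrist overlay matches: arbor at (340–412,192), plate at (265,205). Next I'll lower behind the plate and push the tailstock back.

{"api": "servo_tool", "payload": {"steps": [[[0,0,0.31,0,0,0,-1],[0,0,0.31,0,0,0,-1],[0,0,0.31,0,0,0,-1],[0,0,0,0,0,0,-1],[0,-0.12,0,0,0,0,-1],[0,-0.12,0,0,0,0,-1],[0,-0.12,0,0,0,0,-1],[0,-0.12,0,0,0,0,-1],[0,-0.12,0,0,0,0,-1],[0,0,0,0,0,0,-1]]]}}

```text
time_s: 3.63
ee_pos: [481.5, -245.5, 159.9]
tool_rot: [0.001, 0.607, 0.795, -0.0]
wrist_force: [-1.0, -0.0, -0.2]
opening: 0.3
finger_force: 0.0
```

```bash
python3 go.py 463 -249.5 157 1.849
```

```text
pos [ 481.5 -245.5  159.9] q [-0.53 -0.08  1.51 -0.    1.71 -0.8 ] t 3.6 
shift(after turn) units [ 0.013 -0.189  0.029] shift(before) [ 0.01  -0.189  0.029] turn units [ 0.0004  0.0008 -0.0039]
```

{"api": "servo_tool", "payload": {"steps": [[[0,-0.08,0,0,0,0,-1],[0,-0.08,0,0,0,0,-1],[0,-0.08,0,0,0,0,-1],[0,0,0,0,0,0,-1],[0,0,0,0,0,0,-1],[0,0.1,0,0,0,0,-1],[0,0,-0.3,0,0,0,-1],[0,0,-0.4,0,0,0,-1],[0,0,-0.4,0,0,0,-1],[0,0,-0.4,0,0,0,0.1]]]}}

```text
time_s: 4.47
ee_pos: [469.8, -247.0, 308.7]
tool_rot: [-0.001, 0.606, 0.795, -0.0]
wrist_force: [0.6, -0.2, 0.5]
opening: 4.3
finger_force: 0.0
```

```bash
python3 - <<'E'
from h import *
from fit import W
s=[549.2,-224.3,.279]
im=ctrl.grab_frame('wrist');cv2.imwrite('pics/w2.png',im[:,:,::-1])
f,cx,cy,R,t=cam('wrist');h=im.astype(int);m=((h[...,0]>150)&(h[...,1]<70)&(h[...,2]<90)).astype(np.uint8)
n,l,st,c=cv2.connectedComponentsWithStats(m)
for i in range(1,n):
    if st[i,4]>60:
        u,v=c[i];r=np.hypot(u-cx,v-cy);a=r/f;d=R.T@np.array([np.sin(a)*(u-cx)/r,np.sin(a)*(v-cy)/r,np.cos(a)]);o=-R.T@t
        P=o+d*(180-o[2])/d[2];e=P[:2]-s[:2];print(c[i],st[i],P,'own',.961*e[0]+.275*e[1],-.275*e[0]+.961*e[1])
E
python3 go.py 520.7 60.1 280 1.631
```

```text
[290.28976035 190.26143791] [285 169  13  48 459] [ 445.41988335 -257.02800709  180.        ] own -108.7328940529862 -2.9120827377648837
pos [ 470.7 -247.6  318.3] q [-0.55 -0.06  1.21  0.    1.98 -0.82] t 4.5 
shift(after turn) units [3.041 0.684 0.383] shift(before) [2.837 1.296 0.37 ] turn units [0.0028 0.0023 0.0664]
```

{"api": "servo_tool", "payload": {"steps": [[[0,0,0,0,0,0.0332,0.1],[0,0,0,0,0,0.0332,0.1],[0.38,0.085,0,0,0,0,0.1],[0.38,0.085,0,0,0,0,0.1],[0.38,0.085,0,0,0,0,0.1],[0.38,0.085,0,0,0,0,0.1],[0.38,0.085,0,0,0,0,0.1],[0.38,0.085,0,0,0,0,0.1],[0.38,0.085,0,0,0,0,0.1],[0.35,0.08,0,0,0,0,0.1]]]}}

```text
time_s: 5.35
ee_pos: [519.1, 59.8, 307.3]
tool_rot: [-0.0, 0.685, 0.728, -0.0]
wrist_force: [0.6, -0.4, -0.2]
opening: 48.5
finger_force: 0.0
```

{"api": "servo_tool", "payload": {"steps": [[[0,0,0,0,0,0,0.1],[0,0,0,0,0,0,0.1],[0,0,0,0,0,0,0.1],[0,0,0,0,0,0,0.1],[0,0,0,0,0,0,0.1],[0,0,0,0,0,0,0.1],[0,0,0,0,0,0,0.1],[0,0,0,0,0,0,0.1],[0,0,0,0,0,0,0.1],[0,0,0,0,0,0,0.1]]]}}

```text
time_s: 6.18
ee_pos: [518.8, 56.6, 307.7]
tool_rot: [0.0, 0.686, 0.728, 0.0]
wrist_force: [0.2, 0.4, -1.2]
opening: 48.1
finger_force: 0.0
```

```bash
python3 - <<'E'
from h import *
from fit import W
f,cx,cy,R,t=cam('wrist')
im=cv2.cvtColor(ctrl.grab_frame('wrist'),cv2.COLOR_RGB2BGR)
def pw(P):
    p=(R@np.atleast_2d(P).T).T+t;r=np.hypot(p[:,0],p[:,1]);a=np.arctan2(r,p[:,2])
    return np.c_[cx+f*a*p[:,0]/r,cy+f*a*p[:,1]/r]
th=np.linspace(0,6.283,60)
for e in(-10,10):
    P=W([520.7,60.1,.06],[(e,65*np.cos(a),185+65*np.sin(a)) for a in th])
    cv2.polylines(im,[pw(P).astype(int).reshape(-1,1,2)],False,(255,255,255),1,cv2.LINE_AA)
cv2.imwrite('pics/w3.png',im)
E
python3 go.py 520.7 60.1 221 1.631
```

```text
pos [518.8  56.7 307.7] q [ 0.04 -0.08  1.25  0.    1.97 -0.02] t 6.2 
shift(after turn) units [0.033 0.021 0.867] shift(before) [0.033 0.021 0.867] turn units [ 0.     -0.     -0.0003]
```

View pics/w3.png

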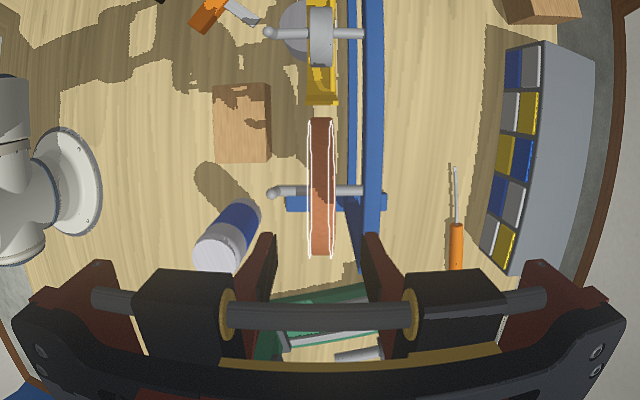

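The wheel overlay fits: rim at (320,118–257), centred between the fingers. Descending to grasp it.

{"api": "servo_tool", "payload": {"grip_force": 45, "steps": [[[0.033,0.02,0.17,0,0,0,0.1],[0,0,0.2,0,0,0,0.1],[0,0,0.2,0,0,0,0.1],[0,0,0.2,0,0,0,0.1],[0,0,0.1,0,0,0,0.1],[0,0,0,0,0,0,0.1],[0,0,0,0,0,0,-1],[0,0,0,0,0,0,-1],[0,0,0,0,0,0,-1],[0,0,0,0,0,0,-1]]]}}

```text
time_s: 7.07
ee_pos: [521.1, 60.2, 222.1]
tool_rot: [0.001, 0.686, 0.728, 0.001]
wrist_force: [0.2, 0.2, 0.3]
opening: 25.2
finger_force: 0.0
```

{"api": "servo_tool", "payload": {"steps": [[[0,0,0,0,0,0,-1],[0,0,0,0,0,0,-1],[0,0,0,0,0,0,-1],[0,0,0,0,0,0,-1],[0,0,0,0,0,0,-1],[0,0,0,0,0,0,-1],[0,0,-0.04,0,0,0,-1],[0,0,-0.04,0,0,0,-1],[0,0,-0.04,0,0,0,-1],[0,0,0,0,0,0,-1]]]}}

```text
time_s: 7.9
ee_pos: [520.5, 60.2, 232.6]
tool_rot: [-0.0, 0.686, 0.728, -0.0]
wrist_force: [-0.4, 0.3, -5.2]
opening: 9.9
finger_force: 45.0
```

Run:
```python
from station import ctrl
s=ctrl.sense();print({k:s[k] for k in('ee_pos','wrist_force','torque','opening','finger_force')})
```

```text
{'ee_pos': array([520.47648908,  60.21965113, 232.5742227 ]), 'wrist_force': array([-0.4297975 ,  0.33691372, -5.22438881]), 'torque': array([-0.06660487, -0.08044204,  0.02204846]), 'opening': 9.917914005701977, 'finger_force': 44.99759551137686}
```

{"api": "servo_tool", "payload": {"steps": [[[0,0,-0.03,0,0,0,-1],[0,0,-0.03,0,0,0,-1],[0,0,-0.035,0,0,0,-1],[0,0,0,0,0,0,-1],[0,-0.08,0,0,0,0,-1],[0,-0.08,0,0,0,0,-1],[0,-0.08,0,0,0,0,-1],[0,-0.08,0,0,0,0,-1],[0,0,0,0,0,0,-1],[0,0,0,0,0,0,-1]]]}}

```text
time_s: 8.73
ee_pos: [488.2, 58.3, 242.5]
tool_rot: [0.0, 0.686, 0.728, 0.0]
wrist_force: [0.3, -0.1, -5.8]
opening: 9.7
finger_force: 45.0
```

Run:
```python
from station import ctrl
import cv2
s=ctrl.sense();print({k:s[k] for k in('ee_pos','wrist_force','torque','opening','finger_force')})
im=ctrl.grab_frame('side')[100:260,240:440,::-1]; cv2.imwrite('pics/s2.png',cv2.resize(im,None,fx=3.5,fy=3.5,interpolation=2))
```

```text
{'ee_pos': array([488.24451932,  58.30925471, 242.53262975]), 'wrist_force': array([ 0.33057383, -0.0874532 , -5.84879291]), 'torque': array([-0.05439637, -0.10972566, -0.00555561]), 'opening': 9.682437591754093, 'finger_force': 44.997588247060776}
```

View pics/s2.png

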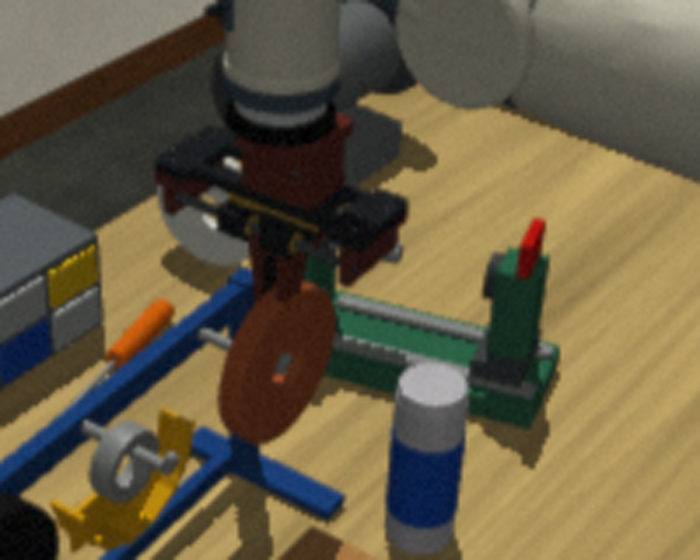

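The wheel is held upright, its bore clear of the hook bar at (285,365). I'll continue out, then up.

{"api": "servo_tool", "payload": {"steps": [[[0,-0.1,0,0,0,0,-1],[0,-0.1,0,0,0,0,-1],[0,-0.1,0,0,0,0,-1],[0,-0.1,0,0,0,0,-1],[0,-0.1,0,0,0,0,-1],[0,-0.1,0,0,0,0,-1],[0,0,0,0,0,0,-1],[0,0,-0.25,0,0,0,-1],[0,0,-0.3,0,0,0,-1],[0,0,-0.3,0,0,0,-1]]]}}

```text
time_s: 9.62
ee_pos: [428.9, 54.7, 327.4]
tool_rot: [-0.0, 0.686, 0.728, -0.0]
wrist_force: [0.5, 0.0, -4.7]
opening: 9.6
finger_force: 45.0
```

```bash
python3 - <<'E'
from fit import W
print(W([549.2,-224.3,.279],[(-28,0,0),(45,0,0)]))
E
python3 go.py 522.3 -232 325 1.849
```

```text
[[ 522.28272323 -232.01104474    0.        ]
 [ 592.4599091  -211.90724952    0.        ]]
pos [428.9  54.7 327.4] q [ 0.05 -0.3   1.41 -0.    2.04 -0.01] t 9.6 
shift(after turn) units [-3.013  0.11   0.024] shift(before) [-2.918  0.761  0.023] turn units [-0.0004 -0.0001 -0.0696]
```

{"api": "servo_tool", "payload": {"steps": [[[0,0,0,0,0,-0.0232,-1],[0,0,0,0,0,-0.0232,-1],[-0.05,0,0,0,0,-0.0232,-1],[-0.15,0.01,0,0,0,0,-1],[-0.25,0.01,0,0,0,0,-1],[-0.25,0.01,0,0,0,0,-1],[-0.25,0.01,0,0,0,0,-1],[-0.25,0.01,0,0,0,0,-1],[-0.25,0.01,0,0,0,0,-1],[-0.25,0.01,0,0,0,0,-1]]]}}

```text
time_s: 10.45
ee_pos: [482.8, -108.3, 326.9]
tool_rot: [0.0, 0.602, 0.798, 0.0]
wrist_force: [0.0, 0.6, -5.1]
opening: 10.0
finger_force: 45.0
```

{"api": "servo_tool", "payload": {"steps": [[[-0.25,0.01,0,0,0,0,-1],[-0.25,0.01,0,0,0,0,-1],[-0.25,0.01,0,0,0,0,-1],[-0.25,0.01,0,0,0,0,-1],[-0.15,0,0,0,0,0,-1],[-0.1,0,0,0,0,0,-1],[0,0,0,0,0,0,-1],[0,0,0,0,0,0,-1],[0,0,0,0,0,0,-1],[0,0,0,0,0,0,-1]]]}}

```text
time_s: 11.28
ee_pos: [520.1, -225.0, 327.7]
tool_rot: [0.0, 0.602, 0.799, 0.0]
wrist_force: [-0.2, -0.1, -5.5]
opening: 9.6
finger_force: 45.0
```

```bash
python3 - <<'E'
from station import ctrl
import cv2
im=ctrl.grab_frame('wrist')[:,:,::-1]; cv2.imwrite('pics/w4.png',im)
E
python3 go.py 522.3 -232 162 1.849
```

```text
pos [ 520.  -225.   327.7] q [-0.47  0.05  1.09  0.    2.01 -0.75] t 11.3 
shift(after turn) units [-0.074  0.003  1.657] shift(before) [-7.300e-02  1.000e-03  1.657e+00] turn units [0.0002 0.0001 0.0004]
```

View pics/w4.png

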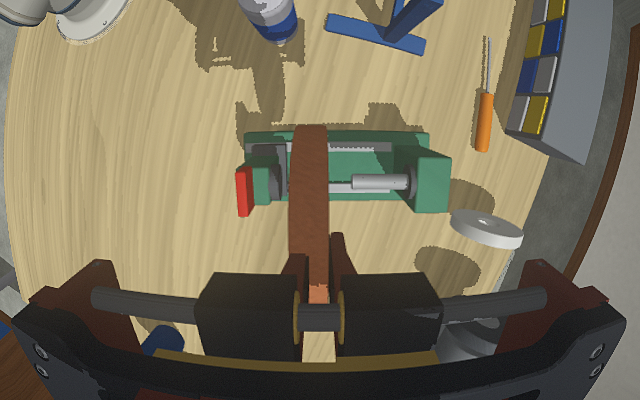

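{"api": "servo_tool", "payload": {"steps": [[[-0.07,0,0.1,0,0,0,-1],[0,0,0.2,0,0,0,-1],[0,0,0.25,0,0,0,-1],[0,0,0.25,0,0,0,-1],[0,0,0.25,0,0,0,-1],[0,0,0.25,0,0,0,-1],[0,0,0.2,0,0,0,-1],[0,0,0.15,0,0,0,-1],[0,0,0,0,0,0,-1],[0,0,0,0,0,0,-1]]]}}

```text
time_s: 12.17
ee_pos: [521.3, -232.3, 160.8]
tool_rot: [-0.001, 0.602, 0.798, -0.0]
wrist_force: [0.8, 0.0, -4.8]
opening: 9.9
finger_force: 45.0
```

```bash
python3 - <<'E'
from station import ctrl
import cv2
im=ctrl.grab_frame('side')[100:260,260:440,::-1]; cv2.imwrite('pics/s3.png',cv2.resize(im,None,fx=3.7,fy=3.7,interpolation=2))
E
python3 go.py 522.3 -232 161 1.849; python3 go.py 592.5 -211.9 161 1.849
```

```text
pos [ 522.  -232.7  162.6] q [-0.48  0.01  1.42 -0.    1.71 -0.76] t 12.2 
shift(after turn) units [0.006 0.005 0.016] shift(before) [0.006 0.005 0.016] turn units [0.0001 0.0001 0.0001]
pos [ 522.  -232.7  162.6] q [-0.48  0.01  1.42 -0.    1.71 -0.76] t 12.2 
shift(after turn) units [0.006 0.735 0.016] shift(before) [0.006 0.735 0.016] turn units [0.0001 0.0001 0.0001]
```

View pics/s3.png

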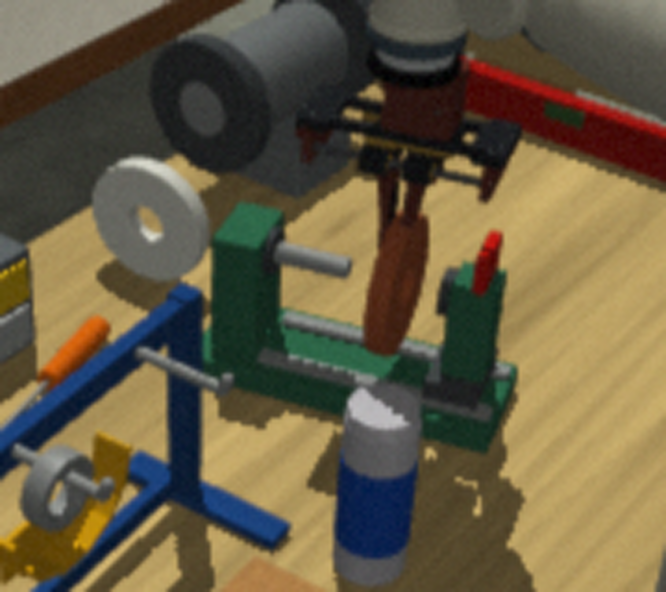

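The wheel is at (397,285), in line with the arbor tip (345,265). It looks leaning, so I'll check that numerically by fitting the projected disc to the red mask.

```bash
cat > wf.py <<'E'
from h import *
from scipy.spatial.transform import Rotation as Ro
from scipy.optimize import least_squares
def fitw(yaw=.279,z=125.,names=('side',),x0=None,show=True):
    th=np.linspace(0,2*np.pi,72,endpoint=False);obs={}
    for n in names:
        h=ctrl.grab_frame(n);hs=cv2.cvtColor(h,cv2.COLOR_RGB2HSV)
        m=((hs[...,0]<12)&(hs[...,1]>90)&(hs[...,2]>45)).astype(np.uint8)
        obs[n]=m
    return obs
if __name__=='__main__':
    s=ctrl.sense();p=s['ee_pos'];c0=np.array([p[0],p[1],p[2]-36.5])
    m=fitw()['side']
    def pts(c,tilt,swing):
        R=Ro.from_euler('z',.279)*Ro.from_euler('y',tilt)
        th=np.linspace(0,2*np.pi,72,endpoint=False)
        P=np.array([(e,65*np.cos(a),65*np.sin(a)) for e in(-10,10) for a in th])
        return proj('side',c+R.apply(P))
    u0,v0=proj('side',c0)[0].astype(int);print('pred',u0,v0)
    m2=np.zeros_like(m);m2[v0-32:v0+35,u0-22:u0+22]=m[v0-32:v0+35,u0-22:u0+22]
    n,l,st,cc=cv2.connectedComponentsWithStats(m2)
    k=1+np.argmax(st[1:,4]);obs=(l==k);print(st[k],cc[k])
    def iou(q):
        R=np.zeros(m.shape,np.uint8);top=c0+[0,0,55]
        rot=Ro.from_euler('z',.279)*Ro.from_euler('y',q)
        return R,rot,top
    best=[]
    for tilt in np.radians(np.arange(-30,31,3)):
      for dx in(-6,-3,0,3,6):
        for dz in(-6,-3,0,3,6):
          rot=Ro.from_euler('z',.279)*Ro.from_euler('y',tilt)
          c=c0+[0,0,55+dz]+rot.apply([dx,0,-55])
          th=np.linspace(0,2*np.pi,72)
          P=np.array([(e,65*np.cos(a),65*np.sin(a)) for e in(-10,10) for a in th])
          im=np.zeros(m.shape,np.uint8);cv2.fillConvexPoly(im,cv2.convexHull((proj('side',c+rot.apply(P))*16).astype(np.int32)),1,shift=4)
          i=(im.astype(bool)&obs).sum()/(im.astype(bool)|obs).sum();best.append((i,round(np.degrees(tilt)),dx,dz,(c-c0).round(1)))
    best.sort(key=lambda b:-b[0])
    for b in best[:6]:print(b)
E
python3 wf.py
```

```text
pred 366 174
[358 156  17  39 410] [366.33414634 175.3097561 ]
(np.float64(0.7844660194174757), -3, -3, -3, array([-0.1, -0. , -3.1]))
(np.float64(0.7794970986460348), -3, -6, 3, array([-3. , -0.9,  2.8]))
(np.float64(0.7790697674418605), -3, -3, -6, array([-0.1, -0. , -6.1]))
(np.float64(0.7775628626692457), -3, -6, 0, array([-3. , -0.9, -0.2]))
(np.float64(0.7762096774193549), -6, -6, -6, array([-0.2, -0.1, -6.3]))
(np.float64(0.7751004016064257), -6, -6, -3, array([-0.2, -0.1, -3.3]))
```

The wheel is upright within about 3° and where predicted. Sliding it onto the arbor.

{"api": "servo_tool", "payload": {"steps": [[[0,0.06,0,0,0,0,-1],[0,0.08,0,0,0,0,-1],[0,0.08,0,0,0,0,-1],[0,0.08,0,0,0,0,-1],[0,0.08,0,0,0,0,-1],[0,0.06,0,0,0,0,-1],[0,0,0,0,0,0,-1],[0,0,0,0,0,0,-1],[0,0,0,0,0,0,-1],[0,0,0,0,0,0,-1]]]}}

```text
time_s: 13.1
ee_pos: [564.0, -220.7, 162.1]
tool_rot: [-0.0, 0.602, 0.798, -0.0]
wrist_force: [-0.2, -0.3, -4.5]
opening: 9.6
finger_force: 45.0
```

{"api": "servo_tool", "payload": {"steps": [[[0,0.06,0,0,0,0,-1],[0,0.07,0,0,0,0,-1],[0,0.07,0,0,0,0,-1],[0,0.05,0,0,0,0,-1],[0,0,0,0,0,0,-1],[0,0,0.03,0,0,0,-1],[0,0,0.03,0,0,0,-1],[0,0,0,0,0,0,-1],[0,0,0,0,0,0,-1],[0,0,0,0,0,0,-1]]]}}

```text
time_s: 13.93
ee_pos: [588.1, -213.8, 156.1]
tool_rot: [-0.0, 0.602, 0.798, -0.0]
wrist_force: [0.2, -0.9, -6.2]
opening: 9.7
finger_force: 45.0
```

{"api": "servo_tool", "payload": {"steps": [[[0,0,0.015,0,0,0,-1],[0,0,0,0,0,0,-1],[0,0,0.015,0,0,0,-1],[0,0,0,0,0,0,-1],[0,0,0.01,0,0,0,-1],[0,0,0,0,0,0,-1],[0,0,0,0,0,0,-1],[0,0,0,0,0,0,-1],[0,0,0,0,0,0,-1],[0,0,0,0,0,0,-1]]]}}

```text
time_s: 14.77
ee_pos: [588.3, -213.7, 152.1]
tool_rot: [-0.0, 0.602, 0.798, -0.0]
wrist_force: [0.0, 0.6, -5.6]
opening: 9.8
finger_force: 45.0
```

{"api": "servo_tool", "payload": {"steps": [[[0,0,0.01,0,0,0,-1],[0,0,0,0,0,0,-1],[0,0,0.01,0,0,0,-1],[0,0,0,0,0,0,-1],[0,0,0,0,0,0,-1],[0,0,0,0,0,0,-1],[0,0,0,0,0,0,-1],[0,0,0,0,0,0,-1],[0,0,0,0,0,0,-1],[0,0,0,0,0,0,-1]]]}}

```text
time_s: 15.6
ee_pos: [588.4, -213.8, 151.8]
tool_rot: [0.001, 0.602, 0.798, 0.0]
wrist_force: [-2.0, 1.1, 5.4]
opening: 9.6
finger_force: 45.0
```

The force swung to +5, so the wheel is resting on the arbor. I'll ease off and open.

{"api": "servo_tool", "payload": {"steps": [[[0,0,-0.01,0,0,0,-1],[0,0,0,0,0,0,-1],[0,0,0,0,0,0,-1],[0,0,0,0,0,0,-0.3],[0,0,0,0,0,0,-0.1],[0,0,0,0,0,0,0],[0,0,0,0,0,0,0],[0,0,0,0,0,0,0],[0,0,0,0,0,0,0],[0,0,0,0,0,0,0]]]}}

```text
time_s: 16.43
ee_pos: [588.3, -213.8, 151.0]
tool_rot: [-0.0, 0.602, 0.798, -0.0]
wrist_force: [0.2, 0.4, 0.9]
opening: 43.7
finger_force: 0.0
```

{"api": "servo_tool", "payload": {"steps": [[[0,0,-0.1,0,0,0,0],[0,0,-0.2,0,0,0,0],[0,0,-0.3,0,0,0,0],[0,0,-0.3,0,0,0,0],[0,0,-0.1,0,0,0,-1],[0,0,0,0,0,0,-1],[0,0,0,0,0,0,-1],[0,0,0,0,0,0,-1],[0,0,0,0,0,0,-1],[0,0,0,0,0,0,-1]]]}}

```text
time_s: 17.27
ee_pos: [587.8, -213.5, 248.9]
tool_rot: [-0.002, 0.602, 0.798, -0.0]
wrist_force: [-0.4, 1.1, -0.1]
opening: 7.4
finger_force: 0.0
```

```bash
cat > chk.py <<'E'
from h import *
from fit import W
s=[549.2,-224.3,.279];f,cx,cy,R,t=cam('wrist');h=ctrl.grab_frame('wrist');cv2.imwrite('pics/w5.png',h[:,:,::-1])
hs=cv2.cvtColor(h,cv2.COLOR_RGB2HSV)
def own(u,v,z):
    r=np.hypot(u-cx,v-cy);a=r/f;d=R.T@np.array([np.sin(a)*(u-cx)/r,np.sin(a)*(v-cy)/r,np.cos(a)]);o=-R.T@t
    e=(o+d*(z-o[2])/d[2])[:2]-s[:2];c,n=np.cos(s[2]),np.sin(s[2]);return (c*e[0]+n*e[1]).round(1),(-n*e[0]+c*e[1]).round(1)
def comps(m,zs,lim=100):
    m=m.astype(np.uint8);m[265:]=0
    n,l,st,c=cv2.connectedComponentsWithStats(m)
    for i in range(1,n):
        if st[i,4]>lim: print(st[i],c[i].round(1),[own(*c[i],z) for z in zs])
i=h.astype(int)
print('plate');comps((i[...,0]>150)&(i[...,1]<70)&(i[...,2]<90),[182])
print('wheel');m=(hs[...,0]<12)&(hs[...,1]>100)&(hs[...,1]<200)&(hs[...,2]>60);comps(m,[180,160],300)
E
python3 chk.py;python3 go.py 433 -257.5 260 1.849
```

```text
plate
[139 184  19  53 514] [148.  209.6] [(np.float64(-108.5), np.float64(0.8))]
wheel
[ 288  123   38  142 2714] [311.7 191.4] [(np.float64(35.1), np.float64(15.9)), (np.float64(34.6), np.float64(10.6))]
[ 139  176   34   61 1481] [156.  204.9] [(np.float64(-100.5), np.float64(4.5)), (np.float64(-112.7), np.float64(-1.8))]
[329 232  21  33 375] [336.4 250. ] [(np.float64(55.1), np.float64(-34.2)), (np.float64(56.4), np.float64(-43.8))]
pos [ 587.9 -213.6  249.3] q [-0.4   0.17  1.1   0.    1.88 -0.68] t 17.3 
shift(after turn) units [ 0.003 -1.61  -0.107] shift(before) [ 0.003 -1.61  -0.104] turn units [-0.0007 -0.0006  0.    ]
```

The wheel is hanging on the arbor and released. Now to get behind the plate and push.

{"api": "servo_tool", "payload": {"steps": [[[0,-0.35,0,0,0,0,-1],[0,-0.35,0,0,0,0,-1],[0,-0.35,0,0,0,0,-1],[0,-0.35,0,0,0,0,-1],[0,-0.36,0,0,0,0,-1],[0,0,0,0,0,0,-1],[0,0,0.3,0,0,0,-1],[0,0,0.3,0,0,0,-1],[0,0,0.27,0,0,0,-1],[0,0,0,0,0,0,-1]]]}}

```text
time_s: 18.15
ee_pos: [416.9, -260.4, 157.2]
tool_rot: [-0.005, 0.602, 0.798, -0.0]
wrist_force: [-0.5, 0.1, -0.5]
opening: 0.4
finger_force: 0.0
```

```bash
python3 go.py 516 -233.8 161 1.849
```

```text
pos [ 416.9 -260.4  157.2] q [-0.63 -0.2   1.62  0.    1.72 -0.91] t 18.1 
shift(after turn) units [-0.017  1.026 -0.038] shift(before) [-0.016  1.026 -0.045] turn units [-0.002  -0.0027 -0.    ]
```

{"api": "servo_tool", "payload": {"steps": [[[0,0.1,0,0,0,0,-1],[0,0.1,0,0,0,0,-1],[0,0.1,0,0,0,0,-1],[0,0.1,0,0,0,0,-1],[0,0.1,0,0,0,0,-1],[0,0.1,0,0,0,0,-1],[0,0.1,0,0,0,0,-1],[0,0.1,0,0,0,0,-1],[0,0.1,0,0,0,0,-1],[0,0,0,0,0,0,-1]]]}}

```text
time_s: 18.98
ee_pos: [508.5, -236.5, 165.6]
tool_rot: [0.001, 0.601, 0.799, 0.001]
wrist_force: [0.6, 0.3, 0.9]
opening: 0.3
finger_force: 0.0
```

{"api": "servo_tool", "payload": {"steps": [[[0,0.03,0,0,0,0,-1],[0,0.03,0,0,0,0,-1],[0,0.03,0,0,0,0,-1],[0,0,0,0,0,0,-1],[0,0,0,0,0,0,-1],[0,0,0,0,0,0,-1],[0,0,0,0,0,0,-1],[0,0,0,0,0,0,-1],[0,0,0,0,0,0,-1],[0,0,0,0,0,0,-1]]]}}

```text
time_s: 19.82
ee_pos: [514.3, -234.9, 164.1]
tool_rot: [0.0, 0.602, 0.798, 0.0]
wrist_force: [-0.4, 0.4, -0.4]
opening: 0.2
finger_force: 0.0
```

```bash
python3 go.py 516 -233.8 161 1.849; python3 chk.py
```

```text
pos [ 514.3 -234.9  164.1] q [-0.49 -0.01  1.43  0.    1.71 -0.77] t 19.8 
shift(after turn) units [0.006 0.02  0.031] shift(before) [0.006 0.02  0.031] turn units [ 0. -0. -0.]
plate
wheel
[ 386  131   79  134 7320] [427.3 202. ] [(np.float64(20.1), np.float64(32.7)), (np.float64(27.8), np.float64(26.6))]
[ 322  199   40   66 1950] [343.4 235.5] [(np.float64(-23.2), np.float64(14.7)), (np.float64(-21.5), np.float64(6.1))]
```

{"api": "servo_tool", "payload": {"steps": [[[0,0.02,0,0,0,0,-1],[0,0.02,0,0,0,0,-1],[0,0,0,0,0,0,-1],[0,0,0,0,0,0,-1],[0,0,0,0,0,0,-1],[0,0,0,0,0,0,-1],[0,0,0,0,0,0,-1],[0,0,0,0,0,0,-1],[0,0,0,0,0,0,-1],[0,0,0,0,0,0,-1]]]}}

```text
time_s: 20.7
ee_pos: [518.1, -233.8, 164.1]
tool_rot: [-0.0, 0.602, 0.798, -0.0]
wrist_force: [-3.3, -0.9, 0.5]
opening: 0.6
finger_force: 2.0
```

{"api": "servo_tool", "payload": {"steps": [[[0,0.02,0,0,0,0,-1],[0,0.02,0,0,0,0,-1],[0,0,0,0,0,0,-1],[0,0,0,0,0,0,-1],[0,0,0,0,0,0,-1],[0,0,0,0,0,0,-1],[0,0,0,0,0,0,-1],[0,0,0,0,0,0,-1],[0,0,0,0,0,0,-1],[0,0,0,0,0,0,-1]]]}}

```text
time_s: 21.53
ee_pos: [521.9, -232.7, 164.1]
tool_rot: [-0.0, 0.602, 0.798, -0.0]
wrist_force: [-5.7, -0.6, 1.2]
opening: 0.4
finger_force: 2.5
```

{"api": "servo_tool", "payload": {"steps": [[[0,0.02,0,0,0,0,-1],[0,0.02,0,0,0,0,-1],[0,0,0,0,0,0,-1],[0,0,0,0,0,0,-1],[0,0,0,0,0,0,-1],[0,0,0,0,0,0,-1],[0,0,0,0,0,0,-1],[0,0,0,0,0,0,-1],[0,0,0,0,0,0,-1],[0,0,0,0,0,0,-1]]]}}

```text
time_s: 22.37
ee_pos: [522.0, -232.6, 164.2]
tool_rot: [-0.003, 0.603, 0.798, -0.003]
wrist_force: [-21.2, -3.0, 6.0]
opening: 0.2
finger_force: 10.3
```

```bash
python3 go.py 516 -233.8 161 1.849
```

```text
pos [ 522.  -232.6  164.2] q [-0.48  0.02  1.41 -0.    1.72 -0.75] t 22.4 
shift(after turn) units [ 0.005 -0.061  0.032] shift(before) [ 0.005 -0.06   0.032] turn units [-0.0028 -0.0005 -0.0007]
```

The tailstock hit its stop: 21 N and no further motion. Backing off and rising.

{"api": "servo_tool", "payload": {"steps": [[[0,-0.05,0,0,0,0,-1],[0,-0.1,0,0,0,0,-1],[0,-0.1,0,0,0,0,-1],[0,-0.1,0,0,0,0,-1],[0,-0.1,-0.1,0,0,0,-1],[0,0,-0.3,0,0,0,-1],[0,0,-0.3,0,0,0,-1],[0,0,-0.3,0,0,0,-1],[0,0,0,0,0,0,-1],[0,0,0,0,0,0,-1]]]}}

```text
time_s: 23.2
ee_pos: [482.8, -244.5, 267.6]
tool_rot: [0.003, 0.602, 0.798, 0.0]
wrist_force: [-0.3, -0.2, -0.5]
opening: 0.2
finger_force: 0.0
```

```bash
python3 chk.py
python3 - <<'E'
from h import *;import time
s=ctrl.sense();print(s['wrist_force'],s['dq'],s['ee_pos'])
# wheel extents in side view vs expectation at own x=40
from fit import W
print('side pred',proj('side',W([549.2,-224.3,.279],[(40,0,115)])))
h=ctrl.grab_frame('side');hs=cv2.cvtColor(h,cv2.COLOR_RGB2HSV)
m=((hs[...,0]<12)&(hs[...,1]>90)&(hs[...,2]>45)).astype(np.uint8);m[:130]=0;m[240:]=0;m[:,:310]=0;m[:,400:]=0
n,l,st,c=cv2.connectedComponentsWithStats(m)
for k in range(1,n):
    if st[k,4]>30:print(st[k],c[k])
E
```

```text
plate
[377 175  15  54 377] [384.1 193.3] [(np.float64(-13.2), np.float64(8.4))]
wheel
[ 394  125   53  118 3144] [424.8 179.6] [(np.float64(23.1), np.float64(20.1)), (np.float64(30.6), np.float64(15.6))]
[ 370  167   22   63 1159] [380.5 197.3] [(np.float64(-15.7), np.float64(4.3)), (np.float64(-11.4), np.float64(-1.6))]
[-0.15980692 -0.5830447  -0.78001304] [ 0.00182076  0.02068569  0.04610802 -0.00077894 -0.00508093  0.00129728] [ 482.43395283 -244.23678528  265.28863606]
side pred [[346.14628208 173.07890035]]
[387 130  13   5  36] [394.80555556 131.25      ]
[338 155  18  38 389] [345.80976864 173.3933162 ]
[358 156   9  17  92] [362.06521739 163.77173913]
```

The plate is at about -13 (home is -15), and the wheel sits within 0.5 px of the predicted hung position in the side view.

```bash
python3 -c "
from station import ctrl
print(ctrl.sign_off())"
```

```text
the job is handed in; nothing more can be done
None
```

The grinding wheel hangs released on the arbor with the tailstock pushed to its stop, and the job was handed in at about 23 s; no verdict came back, and I did not re-check the other parts at the end.

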